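# Seat the index plate on the spindle nose

### The arm

A 7-joint arm with a two-finger parallel gripper is mounted at the origin on the work surface. World frame = base frame: x ahead of the robot, y to its left, z up, the work surface at z = 0. Lengths are in m, angles in rad, forces in N, time in s.
With the tool pointing down it reaches from about 0.4 to 0.875 m from the base axis. Payload 19.3 kg.
Tool frame: the origin (TCP) lies midway between the tips of the shut fingers; the grasp point (between the pads) lies 19 mm behind it (bot.pinch_z is the distance from the TCP to the grasp point, in m); z points along the fingers, y is the line along which they close (so a half turn about z gives the same grasp; the last joint's range is limited). The gripper opens to 85 mm and grips with 20 to 120 N. Pads are 22 mm wide; open, the fingers measure 114 mm over their backs; the gripper's body (76 mm by 85 mm) begins 54 mm behind the grasp point. The pads swing forward as they close: fully open they stand 13 mm farther back than shut.
Start: joints at [-1.25, 0.521, -0.036, 1.599, 0.021, 1.021, -0.113], TCP at [0.238, 0.578, 0.231] pointing down, gripper open.
Joint ranges: [-2.91, 2.91], [-0.3, 2.13], [-1.5, 1.42], [0.17, 2.43], [-1.26, 4.41], [0.16, 1.93], [-2.52, 2.52]. Speed limits (rad/s): [1.89, 1.89, 2.39, 2.39, 3.01, 3.01, 3.01].

### API

Orientations are given as [roll, pitch, yaw] about the fixed x, y, z axes, in that order (R = Rz(yaw) Ry(pitch) Rx(roll)).
In Python, from workcell import observe, viewer, bot gives the robot as it stands. The module is installed in compiled form; this text tells all that it offers.
- The arm moves only by the tool play_rows, never from a script. Its argument "motion" is a list of rows, each a list of 7 numbers: the shift along the tool's x, y, z in cm, then the turn, a rotation vector about the tool's x, y, z in rad, then the opening, from -1 (shut) to 1 (fully open), so that 0 is half open. A call has exactly 5 rows; each row is the pose to reach, as a shift and turn from the pose commanded when the call began, along the tool's axes at that moment; what a row does not reach only later rows make up. A row lasts 1/10 s, in which the tool goes at most 50 mm and 8.59 degrees, less where a joint would pass 70% of its speed; a pose out of reach is approached as far as the arm can. A call with a gripper value outside its range is refused whole. The fingers move at their own pace and stop on an object; "squeeze" is the grip in N (left out, the last holds). Time passes only in rows, so rows that repeat a pose let the fingers close, or fill a call up. It gives the time, the measured TCP pose, the force, the opening and the grip force at its end, in the units of the state.
- observe(): the state, without advancing time (a new reading comes with each control period).
- viewer.grab_frame(name): name is "scene" or "side" or "wrist"; returns (picture, depth): 400x640x3 uint8, red, green, blue; 400x640 float32, m along the optical axis (not along the pixel's ray), 0 where there is no reading.
- viewer.camera_info(name): a dict with "fx", "fy", "cx", "cy" (pixels), "R" (3x3) and "t" (3): a world point X has camera coordinates R X + t. Camera axes: x right, y down, z forward; pixel columns grow to the right and rows downward; lengths in m; the calibration is good to about 2 mm. A picture is of the moment at which its call begins: read the wrist's pose just before it. camera_info takes no time and is no camera call; for the wrist camera it gives the pose at the moment of the call.
- bot.job_done(): hands the job in; it is judged then, once.
The state is a dict: "clock": time; "qpos": joint angles; "qd": joint speeds; "joint_efforts": joint torques, N m; "position": TCP position; "tool_rot": TCP orientation; "force": force on the tool from outside, world axes, zero at the start; "moment": the same for the moment, N m; "grip_width": finger opening in m; "finger_force": force on a finger pad.
Only numpy, scipy, OpenCV 4.12 (cv2) and the standard library are available. Lean on these libraries where they do the work, as an engineer would, in place of code of your own. Each camera call takes 0.05 s, during which the arm holds its last target. There are 200 camera calls.

### The job

Pick up the red index plate by its square hub and fit it on the spindle nose, over the central shaft and the brass anti-rotation pin, until its flange lies flat on the nose's face. Where the pin stands is not measured: turn the plate gently under light pressure until the pin drops into its slot, never forcing it, and keep hold of the plate until it is fully home; then let go and move away. Leave the two dial-gauge stands and the wrench where they are.

Things in the scene. Friction and masses are not known exactly. Their poses are not given: they have to be found in the camera images.
- plate: Loose red index plate, 0.3 to 0.5 kg: square flange 90 x 90 x 12 mm with a square aluminium hub 40 x 40 x 28 mm centred on top (40 mm tall over all); a round bore of 26 mm runs right through both. Origin: centre of the flange's underside; z up along the bore, +x towards the pin slot. Starts flat on the mat, yaw within 45 degrees either way.
- plate_hub (a point): Centre of the hub's top, 40 mm over the plate's underside. Grip the hub across two opposite faces, 40 mm apart (the faces look along the plate's x and y).
- plate_slot (a point): Centre of the pin slot at the flange's underside, 34 mm from the bore's axis along the plate's +x. The slot goes through the flange, 12 mm long radially and 11 mm wide.
- nose: Fixed round spindle nose, dark steel with a blue band and a yellow mark on its side at its own +x; 130 mm diameter at the foot. Origin: centre of its underside on the table; z up along the shaft. More than 60 N between plate and nose (shaft and pin too) before the plate is home, or 90 N at any time, would damage it.
- nose_face (a point): Centre of the flat round seating face (100 mm diameter), 70 mm above the table. On it stands a brass pin, 8 mm diameter, 12 mm tall (top 3 mm tapering to 4.4 mm), 34 mm from the axis. The pin's direction lies anywhere within 0.7 rad (40 degrees) either side of the nose's +x; it is not reported and differs each time. Its ring is braked and will not turn under light loads.
- shaft_top (a point): Top of the central steel shaft, 46 mm above the face: 24 mm diameter up to 38 mm above the face, then tapering to 16 mm at the top. A plate over the shaft whose slot misses the pin rests on the pin, its underside about 12 mm above the face; home, it lies on the face.
- mat: Fixed black rubber mat, 170 x 170 x 6 mm, on which the plate starts. Origin: centre of its underside.
- gauge_a: First black magnetic stand with a yellow-faced dial gauge: block 50 x 60 x 55 mm, brass post up to 157 mm, dial up to 190 mm high and at most 75 mm from the origin sideways. Origin: centre of the underside. Leave it where it stands.
- gauge_b: Second black magnetic stand with a yellow-faced dial gauge: block 50 x 60 x 55 mm, brass post up to 157 mm, dial up to 190 mm high and at most 75 mm from the origin sideways. Origin: centre of the underside. Leave it where it stands.
- wrench: Loose steel open-ended wrench, 150 mm long, lying on the table along its own x axis between mat and nose. Leave it where it lies.
Things that resemble listed ones, but are neither listed nor needed, are in the scene too. Several things have the shape of the plate; the one meant has the colours described above.

How it is judged:
By the outcome, as a careful person would: the job done as asked, in the order asked, and still so for the second after the job is handed in, with the robot touching nothing.
It also fails if it takes over 72 s, if anything falls off the work surface, if the arm or the gripper's body presses on something with over 40 N, if the wrist force passes 120 N, or if a joint passes its speed limit or range.

## Working session

There is one attempt and no reset: what is moved stays moved. The work goes in short steps, Python scripts to look and compute and a tool call to move; the robot and the scene stay as the last step left them, time stands still between calls to the robot, and variables do not carry over. Pictures are saved under pics/ and viewed, at most 10 in all, crops included, and the job is handed in when it is done.

Besides the shell and the picture viewer there is one more tool, called after "Emit:" in YAML: its name, and indented under it one key for each argument. play_rows: Moves the arm, as the interface text tells. Its arguments: {"type":"object","properties":{"motion":{"type":"array"},"squeeze":{"type":"number"}},"required":["motion"]}

```bash
mkdir -p pics; cat > h.py <<'E'
import numpy as np, cv2
from workcell import observe, viewer, bot
def shot(n,f):
    ci=viewer.camera_info(n); p,d=viewer.grab_frame(n)
    cv2.imwrite(f'pics/{f}.png',p[:,:,::-1]); np.savez(f'pics/{f}.npz',p=p,d=d,**{k:np.array(v) for k,v in ci.items()}); return p,d,ci
def world(ci,d,u,v):
    z=d; c=np.array([(u-ci['cx'])/ci['fx']*z,(v-ci['cy'])/ci['fy']*z,z]); return (c.T-ci['t'])@ci['R']
def plane(ci,u,v,h):
    r=np.array([(u-ci['cx'])/ci['fx'],(v-ci['cy'])/ci['fy'],1.])@ci['R']; o=-np.array(ci['t'])@ci['R']
    return o+r*(h-o[2])/r[2]
E
python3 - <<'E'
from h import *
a=shot('scene','s1')[0];b=shot('side','d1')[0]
print(observe())
E
```

```text
{'clock': 0.1, 'qpos': array([-1.25022716,  0.52196872, -0.0362871 ,  1.59989627,  0.02118566,
        1.02108804, -0.11281396]), 'qd': array([ 0.00042127,  0.00035929, -0.00012779, -0.0017894 , -0.00012315,
        0.00042721, -0.00115128]), 'joint_efforts': array([ 5.17329972e-04, -9.28489423e+01,  1.98236614e+00, -3.70535588e+01,
        1.79502962e-02,  5.48997195e-03,  3.84052316e-05]), 'position': array([0.23800584, 0.57761493, 0.23079441]), 'tool_rot': array([-3.14061947e+00,  7.40593043e-05,  2.75075512e+00]), 'force': array([0.14139693, 0.0313863 , 0.06339249]), 'moment': array([ 0.00758019, -0.0238961 , -0.0062974 ]), 'finger_force': 0.0, 'grip_width': 0.08519427541771472}
```

View pics/s1.png

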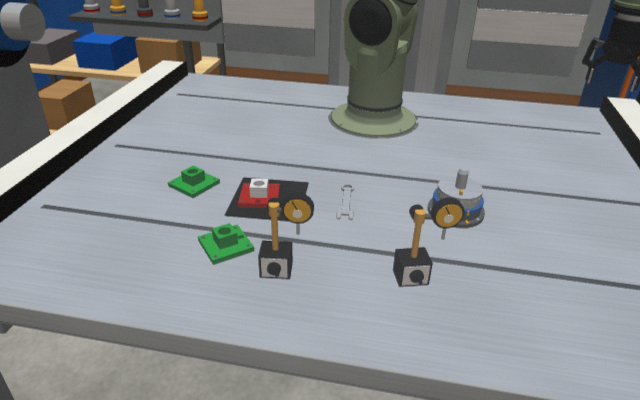

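View pics/d1.png

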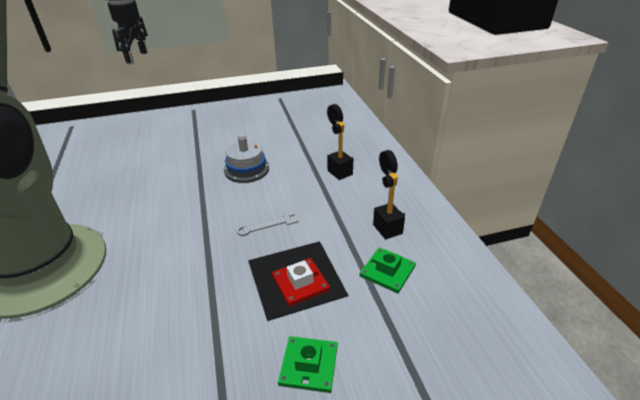

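Scene picture: the red plate with its aluminium hub is at (259,190), the nose at (459,200), the wrench at (346,203), and the gauges at (276,250) and (412,255). Things that could be taken for the plate are the green plates at scene (193,180) and (226,240), which are side (308,363) and (388,267). The description fits only the red one, at side (301,280). A brass spot at side (256,147) may be the pin.

```bash
python3 - <<'E'
from h import *
for f in ['s1','d1']:
    z=np.load(f'pics/{f}.npz'); p=z['p'];d=z['d'];ci=z
    v,u=np.mgrid[0:400,0:640]
    W=np.dstack([world(ci,d.ravel(),u.ravel(),v.ravel())]).reshape(400,640,3)
    hsv=cv2.cvtColor(p,cv2.COLOR_RGB2HSV); H,S,V=[hsv[:,:,i].astype(int) for i in range(3)]
    box=(u>220)&(u<330)&(v>160)&(v<320) if f=='s1' else (u>240)&(u<350)&(v>235)&(v<320)
    red=box&((H<8)|(H>172))&(S>140)&(d>0)
    print(f,'red',red.sum(),W[red].mean(0),np.median(W[red][:,2]))
    hub=box&(S<60)&(V>110)&(np.abs(W[...,2]-.046)<.006)&(np.hypot(W[...,0]-W[red][:,0].mean(),W[...,1]-W[red][:,1].mean())<.05)
    if hub.sum()>5:
        print('hub',hub.sum(),W[hub].mean(0)); print(cv2.minAreaRect((W[hub][:,:2]*1000).astype(np.float32)))
    rt=red&(np.abs(W[...,2]-.018)<.005); print('flange',cv2.minAreaRect((W[rt][:,:2]*1000).astype(np.float32)),rt.sum())
    bl=(H>95)&(H<125)&(S>120)&((u>420)&(u<500)&(v>160)&(v<230) if f=='s1' else (u>215)&(u<275)&(v>130)&(v<190))
    print('blue',bl.sum(),W[bl].mean(0))
    nb=W[bl].mean(0)
    r=np.hypot(W[...,0]-nb[0],W[...,1]-nb[1])
    fc=(np.abs(W[...,2]-.07)<.005)&(r<.12); print('face',fc.sum(),cv2.minEnclosingCircle((W[fc][:,:2]*1000).astype(np.float32)))
    sh=(W[...,2]>.09)&(W[...,2]<.125)&(r<.1); print('shaft',sh.sum(),W[sh].mean(0),W[sh].max(0))
    ye=(H>12)&(H<35)&(S>100)&(r<.11)&(W[...,2]<.1)
    for a in np.argwhere(ye): print('ye',a[::-1],W[a[0],a[1]].round(3),p[a[0],a[1]])
    for n in [(276,250),(412,255),(346,203)] if f=='s1' else [(389,220),(340,165),(268,226)]: print(n,W[n[1],n[0]].round(3))
    if f=='d1':
        a=cv2.resize(p[125:190,205:285],(400,325),interpolation=cv2.INTER_CUBIC);b=cv2.resize(p[240:305,260:340],(400,325),interpolation=cv2.INTER_CUBIC)
        cv2.imwrite('pics/c1.png',np.hstack([a,b])[:,:,::-1])
E
```

```text
s1 red 493 [ 0.55435252 -0.21526959  0.01525763] 0.0157984055303504
hub 145 [ 0.54366404 -0.2136438   0.04359301]
((542.5189819335938, -214.04917907714844), (44.3975715637207, 39.48490524291992), 11.326642036437988)
flange ((541.9447631835938, -213.99134826660156), (95.93708038330078, 89.67234802246094), 10.742948532104492) 435
blue 87 [0.51462306 0.25734101 0.0404481 ]
face 716 ((494.548828125, 248.47007751464844), 52.702152252197266)
shaft 133 [0.49998641 0.24685132 0.10421431] [0.51013933 0.25920488 0.11675225]
ye [460 190] [0.528 0.245 0.08 ] [180 142  89]
ye [461 190] [0.532 0.247 0.083] [207 158  82]
ye [462 190] [0.526 0.249 0.08 ] [195 159 111]
ye [460 191] [0.527 0.246 0.077] [170 132  78]
ye [461 191] [0.53  0.247 0.079] [185 139  71]
ye [462 191] [0.527 0.25  0.078] [192 145  78]
ye [460 192] [0.531 0.245 0.077] [136 106  69]
ye [461 192] [0.532 0.247 0.078] [146 113  66]
ye [462 192] [0.531 0.25  0.077] [160 125  78]
ye [460 193] [0.528 0.246 0.073] [126  96  60]
ye [461 193] [0.527 0.249 0.072] [135 104  63]
ye [460 194] [0.531 0.246 0.072] [136 111  78]
ye [461 194] [0.
[... 1417 characters left out ...]
2613525390625), (90.68986511230469, 92.83599090576172), 10.581158638000488) 947
blue 199 [0.48849783 0.20654966 0.03801807]
face 492 ((489.3512878417969, 248.92991638183594), 52.72732162475586)
shaft 93 [0.48938257 0.24157285 0.10605572] [0.50127599 0.25390372 0.11903411]
ye [255 144] [0.524 0.246 0.082] [192 154  93]
ye [255 145] [0.524 0.247 0.079] [169 124  49]
ye [256 145] [0.526 0.245 0.079] [158 127  87]
ye [255 146] [0.523 0.246 0.076] [134  97  38]
ye [256 146] [0.526 0.245 0.076] [123  94  52]
ye [255 147] [0.523 0.247 0.072] [123  98  63]
ye [256 147] [0.526 0.246 0.072] [116  91  59]
(389, 220) [ 0.766 -0.136  0.056]
(340, 165) [0.733 0.121 0.049]
(268, 226) [ 0.506 -0.016  0.004]
```

View pics/c1.png

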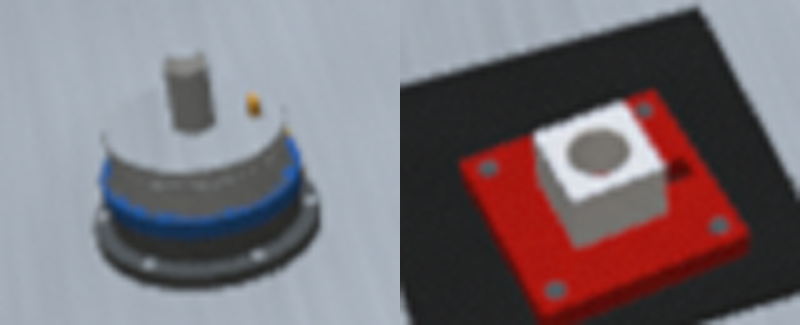

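The right half of the crop confirms the red plate, with its hub and the slot at side (316,274), towards world +x. The left half shows the nose with the brass pin at side (255,146). The pin is at about (0.526, 0.247), roughly -2° seen from the axis at (0.492, 0.248). The plate is at (0.539, -0.214) with a yaw of about 10.7°, and the hub top reads 0.046 m, as it should.

```bash
cat >> h.py <<'E'
def delta(a,b):
    "a,b: (x,y,z,yaw) tool-down poses -> shift cm in tool axes, turn about tool z"
    from scipy.spatial.transform import Rotation as R
    A=R.from_euler('xyz',[np.pi,0,a[3]]); 
    return (A.inv().apply(np.array(b[:3])-np.array(a[:3]))*100).round(2), round(-(b[3]-a[3]),3)
def chain(*w):
    s=observe(); a=[*s['position'],s['tool_rot'][2]]
    for b in w: b=[*b[:3],np.radians(b[3])]; print(*delta(a,b)); a=b
E
python3 - <<'E'
from h import *
chain((.41,.40,.25,143.3),(.52,.18,.25,129),(.56,-.05,.25,115),(.53,-.2,.22,100.7))
print(bot.pinch_z)
z=np.load('pics/d1.npz'); print(plane(z,316,273.6,.018))
E
```

```text
[-22.67  -9.87  -1.92] 0.25
[-21.97 -11.07  -0.  ] 0.25
[-20.39 -11.37  -0.  ] 0.244
[-12.33  -9.06   3.  ] 0.25
0.0187
[ 0.57412765 -0.20993143  0.018     ]
```

Emit:
play_rows:
  motion:
    - [-4.5,-2,-0.4,0,0,0.05,1]
    - [-9,-4,-0.8,0,0,0.1,1]
    - [-13.6,-6,-1.2,0,0,0.15,1]
    - [-18.1,-8,-1.6,0,0,0.2,1]
    - [-22.7,-9.9,-1.9,0,0,0.25,1]
  squeeze: 40

```text
clock: 0.6
position: [0.4112, 0.3981, 0.2505]
tool_rot: [-3.142, -0.0, 2.499]
force: [0.4, 1.0, -0.1]
grip_width: 0.0851
finger_force: 0.0
```

Emit:
play_rows:
  motion:
    - [-4.4,-2.2,0,0,0,0.05,1]
    - [-8.8,-4.4,0,0,0,0.1,1]
    - [-13.2,-6.6,0,0,0,0.15,1]
    - [-17.6,-8.8,0,0,0,0.2,1]
    - [-22,-11.1,0,0,0,0.25,1]

```text
clock: 1.1
position: [0.5207, 0.1775, 0.2502]
tool_rot: [-3.141, -0.0, 2.249]
force: [1.5, 1.6, 0.5]
grip_width: 0.0854
finger_force: 0.0
```

Emit:
play_rows:
  motion:
    - [-4.1,-2.3,0,0,0,0.05,1]
    - [-8.2,-4.6,0,0,0,0.1,1]
    - [-12.3,-6.8,0,0,0,0.15,1]
    - [-16.4,-9.1,0,0,0,0.2,1]
    - [-20.4,-11.4,0,0,0,0.245,1]

```text
clock: 1.6
position: [0.5598, -0.0529, 0.2502]
tool_rot: [-3.141, -0.0, 2.004]
force: [0.3, 0.5, 0.2]
grip_width: 0.0854
finger_force: 0.0
```

Emit:
play_rows:
  motion:
    - [-3.1,-2.3,0.8,0,0,0.06,1]
    - [-6.2,-4.6,1.5,0,0,0.12,1]
    - [-9.3,-6.8,2.2,0,0,0.18,1]
    - [-12.3,-9.1,3,0,0,0.25,1]
    - [-12.3,-9.1,3,0,0,0.25,1]

```text
clock: 2.1
position: [0.5268, -0.2059, 0.2194]
tool_rot: [-3.139, 0.001, 1.747]
force: [-0.2, 1.3, 0.3]
grip_width: 0.0857
finger_force: 0.0
```

```bash
python3 - <<'E'
from h import *
s=observe(); print(s['position'],s['tool_rot'],s['force'],s['qpos'])
p,d,ci=shot('wrist','w1'); print(-np.array(ci['t'])@ci['R'])
E
```

```text
[ 0.52684998 -0.20587724  0.21943036] [-3.13926710e+00  1.44024642e-03  1.74693998e+00] [-0.20205867  1.31296696  0.32312363] [-0.01208843  0.46804269  0.38759406  1.78693223 -0.2114775   0.92910625
  0.64147296]
[ 0.51602615 -0.13847236  0.36144673]
```

View pics/w1.png

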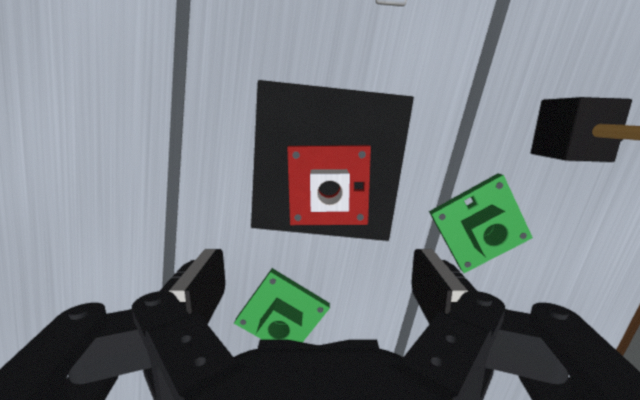

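The wrist view shows the red plate with its hub at (330,191) and the slot at (359,186). It is almost lined up with the fingers. The green plates are at (282,310) and (481,222).

```bash
python3 - <<'E'
from h import *
z=np.load('pics/w1.npz'); p=z['p']; hsv=cv2.cvtColor(p,cv2.COLOR_RGB2HSV); H,S,V=cv2.split(hsv)
v,u=np.mgrid[0:400,0:640]
hub=((S<40)&(V>170)&(u>300)&(u<360)&(v>160)&(v<222)).astype(np.uint8)
red=(((H<8)|(H>172))&(S>120)&(u>270)&(u<390)&(v>130)&(v<240)).astype(np.uint8)
for m,h in((hub,.046),(red,.018)):
    c=max(cv2.findContours(m,0,2)[0],key=cv2.contourArea); b=cv2.boxPoints(cv2.minAreaRect(c))
    w=np.array([plane(z,*q,h) for q in b]); e=np.diff(w[[0,1,2,3,0]],axis=0)
    print(w.mean(0).round(4),np.linalg.norm(e,axis=1).round(4),np.degrees(np.arctan2(e[:,1],e[:,0])).round(1))
d=(V<70)&(u>350)&(u<368)&(v>178)&(v<195); q=np.argwhere(d).mean(0); sl=plane(z,q[1],q[0],.018); print(q,sl)
chain((.5405,-.214,.12,99.5))
E
```

```text
[ 0.5414 -0.2146  0.046 ] [0.0398 0.0395 0.0411 0.0395] [  10.1  -78.4 -169.9   99.7]
[ 0.5412 -0.2143  0.018 ] [0.0899 0.092  0.0964 0.092 ] [  10.1  -77.4 -169.9   98.6]
[185.5        358.88571429] [ 0.57455462 -0.20730884  0.018     ]
[-1.29  1.04  9.97] 0.015
```

Emit:
play_rows:
  motion:
    - [-0.3,0.4,4,0,0,0,1]
    - [-0.7,0.8,8,0,0,0,1]
    - [-1,1.2,11.5,0,0,0,1]
    - [-1.05,1.25,14,0,0,0,1]
    - [-1.05,1.25,15.5,0,0,0,1]

```text
clock: 2.65
position: [0.543, -0.2077, 0.0632]
tool_rot: [-3.14, -0.001, 1.757]
force: [0.6, 0.2, -0.1]
grip_width: 0.0856
finger_force: 0.0
```

```bash
python3 - <<'E'
from h import *
chain((.541,-.214,.018,100.1)); print(observe()['force'])
E
```

```text
[-0.58 -0.31  4.52] 0.01
[ 0.61645879  0.15052465 -0.06522278]
```

Emit:
play_rows:
  motion:
    - [-0.6,-0.3,1,0,0,0,1]
    - [-0.6,-0.3,2,0,0,0,1]
    - [-0.6,-0.3,3,0,0,0,1]
    - [-0.6,-0.3,4,0,0,0,1]
    - [-0.6,-0.3,4.5,0,0,0,1]

```text
clock: 3.15
position: [0.5415, -0.2151, 0.0196]
tool_rot: [-3.141, -0.0, 1.756]
force: [-0.3, -0.1, -0.1]
grip_width: 0.0859
finger_force: 0.0
```

Emit:
play_rows:
  motion:
    - [0,0,0,0,0,0,0.5]
    - [0,0,0,0,0,0,0.2]
    - [0,0,0,0,0,0,-0.3]
    - [0,0,0,0,0,0,-0.6]
    - [0,0,0,0,0,0,-1]
  squeeze: 40

```text
clock: 3.65
position: [0.5416, -0.2154, 0.0209]
tool_rot: [3.141, 0.0, 1.756]
force: [-1.8, 0.8, 6.2]
grip_width: 0.039
finger_force: 41.4
```

Emit:
play_rows:
  motion:
    - [0,0,0,0,0,0,-1]
    - [0,0,0,0,0,0,-1]
    - [0,0,0,0,0,0,-1]
    - [0,0,0,0,0,0,-1]
    - [0,0,0,0,0,0,-1]

```text
clock: 4.15
position: [0.5416, -0.2155, 0.0209]
tool_rot: [3.141, 0.0, 1.756]
force: [-2.2, 0.5, 6.5]
grip_width: 0.0395
finger_force: 41.4
```

Emit:
play_rows:
  motion:
    - [0,0,-2,0,0,0,-1]
    - [0,0,-6,0,0,0,-1]
    - [0,0,-10,0,0,0,-1]
    - [0,0,-14,0,0,0,-1]
    - [0,0,-18,0,0,0,-1]
  squeeze: 60

```text
clock: 4.65
position: [0.5411, -0.2152, 0.202]
tool_rot: [-3.141, -0.0, 1.756]
force: [1.4, -0.3, -3.7]
grip_width: 0.0389
finger_force: 64.2
```

```bash
python3 - <<'E'
from h import *
s=observe();print(s['force'],s['grip_width'],s['finger_force'])
chain((.57,-.02,.2,96),(.505,.14,.2,88))
E
```

```text
[ 1.35652951 -0.25213388 -3.6781829 ] 0.038928871884578095 64.22789454460144
[18.66  6.43  0.2 ] 0.08
[16.59 -4.79 -0.  ] 0.14
```

Emit:
play_rows:
  motion:
    - [3.7,1.3,0,0,0,0.02,-1]
    - [7.5,2.6,0,0,0,0.04,-1]
    - [11.2,3.9,0,0,0,0.05,-1]
    - [15,5.2,0.2,0,0,0.065,-1]
    - [18.7,6.4,0.2,0,0,0.08,-1]

```text
clock: 5.15
position: [0.5698, -0.0179, 0.1982]
tool_rot: [-3.141, -0.0, 1.675]
force: [1.5, 0.4, -4.5]
grip_width: 0.0391
finger_force: 64.5
```

Emit:
play_rows:
  motion:
    - [4,-1.2,0,0,0,0.035,-1]
    - [8,-2.4,0,0,0,0.07,-1]
    - [12,-3.6,0,0,0,0.105,-1]
    - [16.6,-4.8,0,0,0,0.14,-1]
    - [16.6,-4.8,0,0,0,0.14,-1]

```text
clock: 5.65
position: [0.5024, 0.1468, 0.1981]
tool_rot: [-3.14, -0.002, 1.543]
force: [0.9, -0.8, -4.4]
grip_width: 0.0392
finger_force: 64.5
```

Emit:
play_rows:
  motion:
    - [0,0,0,0,0,0,-1]
    - [0,0,0,0,0,0,-1]
    - [0,0,0,0,0,0,-1]
    - [0,0,0,0,0,0,-1]
    - [0,0,0,0,0,0,-1]

```text
clock: 6.15
position: [0.5051, 0.1396, 0.1983]
tool_rot: [-3.142, 0.0, 1.535]
force: [0.1, 0.8, -4.5]
grip_width: 0.0389
finger_force: 64.5
```

```bash
python3 - <<'E'
from h import *
s=observe();print(s['position'],s['tool_rot'],s['force'])
shot('wrist','w2')
E
```

```text
[0.50512108 0.13964369 0.19828803] [-3.14156051e+00  1.12778346e-04  1.53464276e+00] [ 0.07122836  0.80488292 -4.5491758 ]
```

View pics/w2.png

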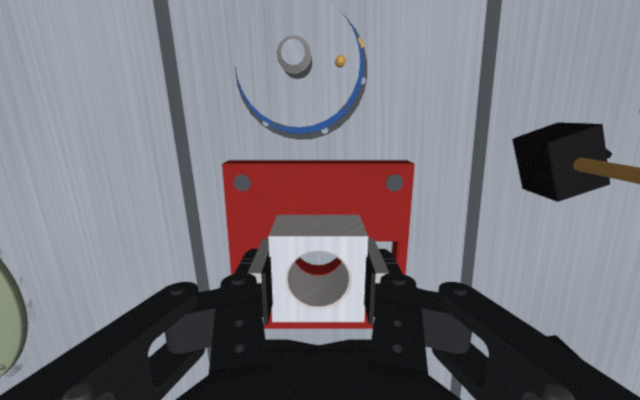

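The wrist view shows the shaft top at about (294,50), the pin at (340,61) and the yellow mark at (361,43). The held plate's hub is at (318,275), with the slot to the right at (388,245).

```bash
python3 - <<'E'
from h import *
z=np.load('pics/w2.npz'); p=z['p'];d=z['d']; H,S,V=cv2.split(cv2.cvtColor(p,cv2.COLOR_RGB2HSV))
v,u=np.mgrid[0:400,0:640]
W=world(z,d.ravel(),u.ravel(),v.ravel()).reshape(400,640,3)
top=(W[...,2]>.1135)&(W[...,2]<.122)&(np.hypot(u-294,v-52)<30)
print('shaft top',top.sum(),np.argwhere(top).mean(0)[::-1],W[top].mean(0).round(4),cv2.minEnclosingCircle((W[top][:,:2]*1000).astype(np.float32)))
q=np.argwhere(top).mean(0); print('ray',plane(z,q[1],q[0],.116).round(4))
cyl=(W[...,2]>.08)&(W[...,2]<.105)&(np.hypot(u-294,v-52)<40); print('cyl',cyl.sum(),W[cyl].mean(0).round(4))
pin=(H>10)&(H<30)&(S>110)&(np.hypot(u-340,v-61)<12); q=np.argwhere(pin).mean(0); print('pin',pin.sum(),q[::-1],plane(z,q[1],q[0],.078).round(4),W[pin].mean(0).round(4))
fc=(np.abs(W[...,2]-.07)<.004)&(v<140)&(u>220)&(u<380); print('face',fc.sum(),cv2.minEnclosingCircle((W[fc][:,:2]*1000).astype(np.float32)),np.median(W[fc][:,2]))
hub=((S<40)&(V>190)&(u>262)&(u<375)&(v>225)&(v<325)).astype(np.uint8)
c=max(cv2.findContours(hub,0,2)[0],key=cv2.contourArea); b=cv2.boxPoints(cv2.minAreaRect(c))
w=np.array([plane(z,*q,.223) for q in b]); print('hub',w.round(4),w.mean(0).round(4),np.median(W[hub>0][:,2]))
E
```

```text
shaft top 603 [292.2371476   52.39635158] [0.493  0.2474 0.1154] ((492.8627624511719, 247.5630340576172), 9.152323722839355)
ray [0.493  0.2473 0.116 ]
cyl 122 [0.4966 0.2382 0.0931]
pin 79 [339.94936709  60.69620253] [0.5269 0.2468 0.078 ] [0.5268 0.2464 0.0807]
face 11541 ((492.74169921875, 247.6979217529297), 50.042823791503906) 0.0696122867499272
hub [[0.487  0.1609 0.223 ]
 [0.5263 0.1595 0.223 ]
 [0.5265 0.1204 0.223 ]
 [0.484  0.122  0.223 ]] [0.506  0.1407 0.223 ] 0.22276908348826063
```

Emit:
play_rows:
  motion:
    - [2.5,-0.4,0,0,0,0,-1]
    - [5,-0.8,0,0,0,0,-1]
    - [7.5,-1.2,0,0,0,-0.01,-1]
    - [9.5,-1.5,0,0,0,-0.012,-1]
    - [10.65,-1.7,0,0,0,-0.012,-1]

```text
clock: 6.7
position: [0.4914, 0.2489, 0.1982]
tool_rot: [-3.141, -0.0, 1.549]
force: [0.1, -0.6, -4.9]
grip_width: 0.0392
finger_force: 64.5
```

Emit:
play_rows:
  motion:
    - [0,0,1,0,0,0,-1]
    - [0,0,2.5,0,0,0,-1]
    - [0,0,4,0,0,0,-1]
    - [0,0,5,0,0,0,-1]
    - [0,0,5,0,0,0,-1]

```text
clock: 7.2
position: [0.4913, 0.2461, 0.147]
tool_rot: [-3.14, 0.002, 1.547]
force: [0.4, 0.7, -3.4]
grip_width: 0.0387
finger_force: 64.3
```

Emit:
play_rows:
  motion:
    - [0,0,0,0,0,0,-1]
    - [0,0,0,0,0,0,-1]
    - [0,0,0,0,0,0,-1]
    - [0,0,0,0,0,0,-1]
    - [0,0,0,0,0,0,-1]

```text
clock: 7.7
position: [0.4918, 0.2474, 0.1485]
tool_rot: [3.141, -0.0, 1.548]
force: [-0.2, -0.6, -4.4]
grip_width: 0.0391
finger_force: 64.3
```

```bash
python3 - <<'E'
from h import *
s=observe();print(s['position'],s['tool_rot'],s['force'],s['moment'])
chain((.492,.2465,.148,88.7))
shot('wrist','w3')
shot('side','d3')
a=cv2.imread('pics/w3.png');b=cv2.imread('pics/d3.png')[40:200,150:350]
cv2.imwrite('pics/c3.png',np.vstack([a[200:400,120:520],cv2.resize(b,(400,320))]))
E
```

```text
[0.49176224 0.24742355 0.14854422] [ 3.14128539e+00 -2.33154411e-04  1.54784879e+00] [-0.24789036 -0.64419392 -4.37557266] [-0.04941122  0.03319665 -0.00476739]
[-0.09  0.03  0.05] -0.0
```

View pics/c3.png

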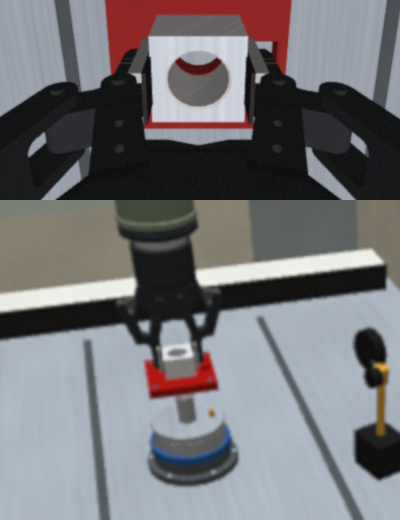

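The plate is level above the shaft (side crop), with the shaft under the bore and the pin on the slot side.

Emit:
play_rows:
  motion:
    - [-0.1,0,0.5,0,0,0,-1]
    - [-0.1,0,1,0,0,0,-1]
    - [-0.1,0,1.5,0,0,0,-1]
    - [-0.1,0,1.8,0,0,0,-1]
    - [-0.1,0,2.1,0,0,0,-1]

```text
clock: 8.3
position: [0.4916, 0.2463, 0.1269]
tool_rot: [-3.141, 0.0, 1.548]
force: [-0.3, -0.1, -3.7]
grip_width: 0.039
finger_force: 64.3
```

Emit:
play_rows:
  motion:
    - [0,0,0.15,0,0,0,-1]
    - [0,0,0.3,0,0,0,-1]
    - [0,0,0.45,0,0,0,-1]
    - [0,0,0.6,0,0,0,-1]
    - [0,0,0.6,0,0,0,-1]

```text
clock: 8.8
position: [0.4916, 0.2463, 0.1212]
tool_rot: [-3.141, 0.0, 1.548]
force: [0.1, 0.1, -3.5]
grip_width: 0.0384
finger_force: 64.3
```

Emit:
play_rows:
  motion:
    - [0,0,0.3,0,0,0,-1]
    - [0,0,0.6,0,0,0,-1]
    - [0,0,0.9,0,0,0,-1]
    - [0,0,1.2,0,0,0,-1]
    - [0,0,1.2,0,0,0,-1]

```text
clock: 9.3
position: [0.4915, 0.2462, 0.1088]
tool_rot: [-3.141, 0.0, 1.548]
force: [0.2, 0.3, -3.1]
grip_width: 0.0388
finger_force: 64.3
```

Emit:
play_rows:
  motion:
    - [0,0,0.2,0,0,0,-1]
    - [0,0,0.4,0,0,0,-1]
    - [0,0,0.6,0,0,0,-1]
    - [0,0,0.8,0,0,0,-1]
    - [0,0,0.8,0,0,0,-1]

```text
clock: 9.8
position: [0.4916, 0.2462, 0.101]
tool_rot: [-3.141, 0.0, 1.548]
force: [-0.0, -0.0, -3.2]
grip_width: 0.0387
finger_force: 64.3
```

Emit:
play_rows:
  motion:
    - [0,0,0.1,0,0,0,-1]
    - [0,0,0.2,0,0,0,-1]
    - [0,0,0.3,0,0,0,-1]
    - [0,0,0.4,0,0,0,-1]
    - [0,0,0.5,0,0,0,-1]

```text
clock: 10.3
position: [0.4917, 0.2463, 0.0962]
tool_rot: [3.142, -0.0, 1.548]
force: [0.1, -0.2, -3.7]
grip_width: 0.0392
finger_force: 64.3
```

Emit:
play_rows:
  motion:
    - [0,0,0.05,0,0,0,-1]
    - [0,0,0.1,0,0,0,-1]
    - [0,0,0.15,0,0,0,-1]
    - [0,0,0.2,0,0,0,-1]
    - [0,0,0.2,0,0,0,-1]

```text
clock: 10.8
position: [0.4916, 0.2463, 0.0943]
tool_rot: [-3.142, 0.0, 1.548]
force: [0.1, 0.1, -3.9]
grip_width: 0.039
finger_force: 64.3
```

Emit:
play_rows:
  motion:
    - [0,0,0.05,0,0,0,-1]
    - [0,0,0.1,0,0,0,-1]
    - [0,0,0.15,0,0,0,-1]
    - [0,0,0.2,0,0,0,-1]
    - [0,0,0.2,0,0,0,-1]

```text
clock: 11.3
position: [0.4916, 0.2463, 0.0922]
tool_rot: [-3.142, 0.0, 1.548]
force: [-0.5, -0.6, -3.9]
grip_width: 0.0387
finger_force: 64.3
```

The pin is entering the slot with no contact force, so I keep lowering gently.

Emit:
play_rows:
  motion:
    - [0,0,0.1,0,0,0,-1]
    - [0,0,0.2,0,0,0,-1]
    - [0,0,0.3,0,0,0,-1]
    - [0,0,0.4,0,0,0,-1]
    - [0,0,0.4,0,0,0,-1]

```text
clock: 11.8
position: [0.4916, 0.2463, 0.0881]
tool_rot: [-3.141, 0.0, 1.548]
force: [-0.1, -0.4, -4.2]
grip_width: 0.039
finger_force: 64.3
```

Emit:
play_rows:
  motion:
    - [0,0,0.07,0,0,0,-1]
    - [0,0,0.14,0,0,0,-1]
    - [0,0,0.2,0,0,0,-1]
    - [0,0,0.25,0,0,0,-1]
    - [0,0,0.25,0,0,0,-1]

```text
clock: 12.3
position: [0.4916, 0.2463, 0.0857]
tool_rot: [-3.141, 0.0, 1.548]
force: [0.0, -0.5, -3.8]
grip_width: 0.039
finger_force: 64.3
```

Emit:
play_rows:
  motion:
    - [0,0,0.03,0,0,0,-1]
    - [0,0,0.06,0,0,0,-1]
    - [0,0,0.09,0,0,0,-1]
    - [0,0,0.09,0,0,0,-1]
    - [0,0,0.09,0,0,0,-1]

```text
clock: 12.8
position: [0.4916, 0.2463, 0.085]
tool_rot: [3.142, -0.0, 1.548]
force: [-1.5, -0.3, -0.9]
grip_width: 0.0386
finger_force: 64.8
```

Contact is starting at the face, at the expected height of about 0.085. One more light press.

Emit:
play_rows:
  motion:
    - [0,0,0.02,0,0,0,-1]
    - [0,0,0.04,0,0,0,-1]
    - [0,0,0.06,0,0,0,-1]
    - [0,0,0.06,0,0,0,-1]
    - [0,0,0.06,0,0,0,-1]

```text
clock: 13.3
position: [0.4917, 0.2463, 0.0849]
tool_rot: [3.142, -0.0, 1.548]
force: [-5.3, -2.2, 13.8]
grip_width: 0.0389
finger_force: 66.8
```

```bash
python3 - <<'E'
from h import *
print(observe()['position'],observe()['force'])
p,d,z=shot('side','d4'); v,u=np.mgrid[0:400,0:640]
W=world(z,d.ravel(),u.ravel(),v.ravel()).reshape(400,640,3); H,S,V=cv2.split(cv2.cvtColor(p,cv2.COLOR_RGB2HSV))
r=((H<8)|(H>172))&(S>140)&(np.hypot(W[...,0]-.49,W[...,1]-.2465)<.07)
print(r.sum(),np.percentile(W[r][:,2],[5,25,50,75,95]).round(4))
cv2.imwrite('pics/c4.png',cv2.resize(cv2.imread('pics/d4.png')[90:200,170:320],(750,550),interpolation=cv2.INTER_CUBIC))
E
```

```text
[0.49170328 0.24633254 0.08493615] [-5.26886958 -2.2163278  13.79896837]
365 [0.0733 0.0801 0.0826 0.0837 0.0849]
```

View pics/c4.png

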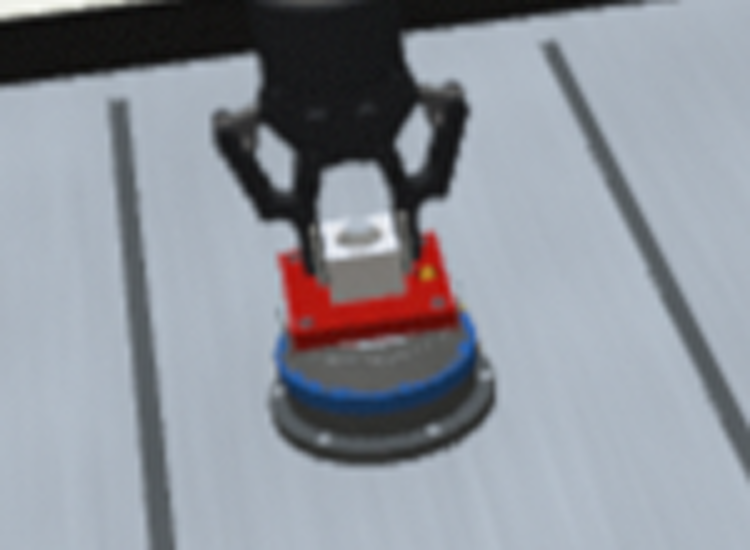

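The pin shows in the slot at crop (428,272), the flange top is at about 0.083 m, and 14 N builds up with no travel, so the plate is home. I'll ease off, let go and retreat.

Emit:
play_rows:
  motion:
    - [0,0,-0.04,0,0,0,-1]
    - [0,0,-0.08,0,0,0,-0.3]
    - [0,0,-0.08,0,0,0,0.4]
    - [0,0,-0.08,0,0,0,1]
    - [0,0,-0.08,0,0,0,1]

```text
clock: 13.85
position: [0.4918, 0.2464, 0.0851]
tool_rot: [3.141, -0.0, 1.548]
force: [-0.5, 0.6, -0.1]
grip_width: 0.0803
finger_force: 0.0
```

Emit:
play_rows:
  motion:
    - [0,0,0,0,0,0,1]
    - [0,0,0,0,0,0,1]
    - [0,0,-1,0,0,0,1]
    - [0,0,-2,0,0,0,1]
    - [0,0,-4,0,0,0,1]

```text
clock: 14.35
position: [0.4913, 0.2461, 0.1256]
tool_rot: [-3.141, 0.001, 1.548]
force: [0.2, -0.0, -0.1]
grip_width: 0.0855
finger_force: 0.0
```

Emit:
play_rows:
  motion:
    - [0,0,-3,0,0,0,1]
    - [0,0,-6,0,0,0,1]
    - [-2,0,-10,0,0,0,1]
    - [-5,0,-12,0,0,0,1]
    - [-8,0,-13,0,0,0,1]

```text
clock: 14.85
position: [0.4903, 0.1657, 0.258]
tool_rot: [3.139, -0.002, 1.548]
force: [0.9, -0.8, -1.0]
grip_width: 0.0857
finger_force: 0.0
```

Emit:
play_rows:
  motion:
    - [0,0,0,0,0,0,1]
    - [0,0,0,0,0,0,1]
    - [0,0,0,0,0,0,1]
    - [0,0,0,0,0,0,1]
    - [0,0,0,0,0,0,1]

```text
clock: 15.35
position: [0.4897, 0.1669, 0.2548]
tool_rot: [-3.141, 0.0, 1.549]
force: [-0.7, -0.3, -0.9]
grip_width: 0.0853
finger_force: 0.0
```

```bash
python3 - <<'E'
from h import *
s=observe();print(s['position'],s['force'],s['grip_width'])
p,d,z=shot('wrist','w5'); v,u=np.mgrid[0:400,0:640]
W=world(z,d.ravel(),u.ravel(),v.ravel()).reshape(400,640,3); H,S,V=cv2.split(cv2.cvtColor(p,cv2.COLOR_RGB2HSV))
r=((H<8)|(H>172))&(S>120)&(np.hypot(W[...,0]-.49,W[...,1]-.2465)<.08)&(W[...,2]>.078)
A=np.c_[W[r][:,:2]-[.4925,.247],np.ones(r.sum())]; print(r.sum(),np.linalg.lstsq(A,W[r][:,2],rcond=None)[0].round(4))
E
```

```text
[0.48965581 0.16686478 0.25478419] [-0.65371541 -0.30492248 -0.89894697] 0.08529912965436122
6360 [ 0.0002 -0.0179  0.0827]
```

View pics/w5.png

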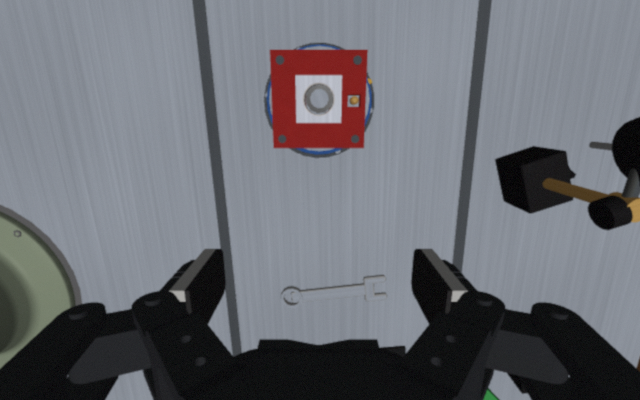

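The wrist view shows the plate on the nose with the shaft through the bore at (319,98) and the pin in the slot at (353,100). Its flange is level at 0.0827 m, against about 0.082 m expected. The wrench at (335,290) and the gauge at (535,180) are still standing where they were.

```bash
python3 -c "
from workcell import bot; print(bot.job_done())"
```

```text
the job is handed in; nothing more can be done
None
```

The red plate is fully home on the nose, with the pin in its slot and the flange level on the face. The cameras showed the pin's direction, so the plate went straight on without a turning search. The gripper let go and moved clear, the gauges and wrench were not touched, and the job is handed in at about 15 s.

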